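# Set up the terminal test of a stained-glass night light

### The job

With the drag hook, hook the probe tray's front lip and draw the tray well out, all of it clear of the shelf so that the probes can be lifted from above, then stand the hook back upright on its cork mat. Push each test probe from the tray fully home, upright, into the lamp stand's terminal of its own colour, and once all of them are home throw the stand's red test switch fully over to on. Leave the tray out on the bench, do not strike the glass panel and leave the other things on the bench alone.

Things in the scene. Friction and masses are not known exactly. Their poses are not given: they have to be found in the camera images.
- shelf: low deep shelf, fixed: two wooden side walls 12 mm thick, 270 mm apart over the outsides, and an open deck of six thin rods with a red bar (12 x 12 mm) as its front edge, underside 104 mm above the bench. Origin: on the bench under the middle of the deck's front edge. x points into the shelf (270 mm deep), z up. Open at the front.
- tray: grey open tray, 90 (x) x 190 (y) x 40 (z) mm, walls 5 mm, floor 5 mm, 0.45 kg, loose on the bench. Origin: centre of its underside; x points as the shelf's at first. Inside, from x = -8 to +18 mm, a wooden block with its top at z = 37 mm and four sockets 12 mm square at y = -63, -21, 21, 63 mm holds the probes upright. The space between the front wall (-x side) and the block is empty, for the hook.
- tray_lip (a point): middle of the upper edge of the tray's front wall (the wall at its -x side, 5 mm thick), 40 mm above the bench
- hook_grip (a point): drag hook; this point: on its upright blue handle (24 x 20 mm, top at z = 90), 65 mm above the underside of its steel foot (44 x 44 x 8), on which it stands. A bar (10 wide, 8 high, underside at z = 36) runs along +x from the handle to a claw, a down-turned plate at x = 138 to 143, 30 wide, lower edge at z = 12 (all mm from the foot's underside and handle axis). z up. 0.28 kg, mostly in foot and handle
- hook_mat: small cork mat, 190 (x) x 140 (y) x 4 mm, fixed, the hook's resting place. Origin: centre of its underside.
- lamp: dark wooden stand of a stained-glass night light, 110 (x) x 330 (y) x 45 (z) mm, fixed. Origin: centre of its underside. On its top are, from -y to +y: the glass panel at y = -150 mm, four coloured terminals at y = -70, -25, 20, 65 mm, the red test switch at y = 135 mm.
- glass_panel: the upright stained-glass flower on the stand, 100 (x) x 10 (y) x 100 (z) mm, fragile. Origin: centre of its lower edge.
- switch (a joint): toggle switch on the stand, rad: 0 leaning to the stand's -x (off), 1.0 leaning to its +x (on); it stays where it is left
- switch_tip (a point): end of the switch's red lever (55 mm long)
- probe_red_grip (a point): red test probe (may be absent): round red handle 18 mm in diameter, 50 mm long, over a thin steel pin 8 mm in diameter, 32 mm long with a tapered foot; z up. This point is the middle of the handle, 25 mm above its shoulder and 57 mm above the pin's foot. Standing in the tray the shoulder rests on the socket block. 45 g.
- hole_red (a point): mouth of the red terminal, on the stand's top: an opening 10 mm square, 38 mm deep, ringed in red; a probe is home when its shoulder rests on the top
- probe_yellow_grip (a point): yellow test probe (may be absent): round yellow handle 18 mm in diameter, 50 mm long, over a thin steel pin 8 mm in diameter, 32 mm long with a tapered foot; z up. This point is the middle of the handle, 25 mm above its shoulder and 57 mm above the pin's foot. Standing in the tray the shoulder rests on the socket block. 45 g.
- hole_yellow (a point): mouth of the yellow terminal, on the stand's top: an opening 10 mm square, 38 mm deep, ringed in yellow; a probe is home when its shoulder rests on the top
- probe_green_grip (a point): green test probe (may be absent): round green handle 18 mm in diameter, 50 mm long, over a thin steel pin 8 mm in diameter, 32 mm long with a tapered foot; z up. This point is the middle of the handle, 25 mm above its shoulder and 57 mm above the pin's foot. Standing in the tray the shoulder rests on the socket block. 45 g.
- hole_green (a point): mouth of the green terminal, on the stand's top: an opening 10 mm square, 38 mm deep, ringed in green; a probe is home when its shoulder rests on the top
- probe_blue_grip (a point): blue test probe (may be absent): round blue handle 18 mm in diameter, 50 mm long, over a thin steel pin 8 mm in diameter, 32 mm long with a tapered foot; z up. This point is the middle of the handle, 25 mm above its shoulder and 57 mm above the pin's foot. Standing in the tray the shoulder rests on the socket block. 45 g.
- hole_blue (a point): mouth of the blue terminal, on the stand's top: an opening 10 mm square, 38 mm deep, ringed in blue; a probe is home when its shoulder rests on the top
- spool_mid (a point): bystander: spool of solder, 60 mm in diameter, 50 mm high; its centre
- tub_mid (a point): bystander: lidded round tub, 80 mm in diameter, 46 mm high; its centre
- flux_mid (a point): bystander: amber flux bottle, 52 mm in diameter, 110 mm high; its centre
- flower_mid (a point): bystander: finished glass flower lying flat, 85 mm square, 6 mm thick; its centre

How it is judged:
On the way, in this order (a step that is already met when the one before it is completed fails the run):
1. the tray is drawn out from under the shelf deck by the hook (x of tray in the frame of shelf below -0.045 m and contact force between hook and tray above 0.2 N).
2. every probe is home in the terminal of its colour (horizontal distance between probe_red_grip and hole_red below 0.005 m and z of each of probe_red_grip, probe_yellow_grip, probe_green_grip, probe_blue_grip in the frame of lamp below 0.0735 m and angle between each of probe_red_grip, probe_yellow_grip, probe_green_grip, probe_blue_grip's own z axis and vertical below 0.12 rad and horizontal distance between probe_yellow_grip and hole_yellow below 0.005 m and horizontal distance between probe_green_grip and hole_green below 0.005 m and horizontal distance between probe_blue_grip and hole_blue below 0.005 m), for 0.2 s.
3. the test switch is thrown to on (value of joint switch above 0.75 rad), for 0.2 s.
At the end, for the whole second after the job is handed in: Each probe is in its colour's terminal (within 5 mm, shoulder within 3.5 mm of the top, tilt under 0.12 rad); switch beyond 0.75 rad; hook upright, handle over the cork mat; tray level, its middle out in front of the deck edge (all of step 2 and x of hook_grip in the frame of hook_mat between -0.095 and 0.095 m and y of hook_grip in the frame of hook_mat between -0.07 and 0.07 m and angle between each of hook_grip, tray's own z axis and vertical below 0.15 rad and height (world z) of hook_grip below 0.076 m and value of joint switch above 0.75 rad and x of tray in the frame of shelf below -0.005 m); the robot touches nothing.
It fails at once if the glass panel is struck (over 4 N) (contact force between glass_panel and anything else above 4 N).
It fails at once if the tray is tipped (angle between tray's own z axis and vertical above 0.5 rad).
It fails at once if a bystander (spool, tub, bottle, flower) is moved more than 40 mm (distance of any of spool_mid, tub_mid, flux_mid, flower_mid from where it was at the start of the episode above 0.04 m).
Of probe_red, probe_yellow, probe_green, probe_blue only 3 to 4 are there at a start; the rules pass over those that are not, and their reading is None.
At some moment in a run one of hook, tray may be knocked a few centimetres aside while the robot is not near it.
It also fails if it takes over 210 s, if anything falls off the work surface, if the arm or the gripper's body presses on something with over 40 N, if the wrist force passes 120 N, or if a joint passes its speed limit or range.

### The arm

A 6-joint arm with a two-finger parallel gripper is mounted at the origin on the work surface. World frame = base frame: x ahead of the robot, y to its left, z up, the work surface at z = 0. Lengths are in m, angles in rad, forces in N, time in s.
With the tool pointing down it reaches from about 0.25 to 0.775 m from the base axis. Payload 4 kg.
Tool frame: the origin (TCP) lies midway between the tips of the shut fingers; the grasp point (between the pads) lies 19 mm behind it; z points along the fingers, y is the line along which they close (so a half turn about z gives the same grasp; the last joint's range is limited). The gripper opens to 94 mm and grips with 3 to 60 N. Pads are 16 mm wide; open, the fingers measure 119 mm over their backs; the gripper's body (75 mm by 177 mm) begins 78 mm behind the grasp point.
Start: joints at [1.22, 0.087, 1.371, -0, 1.684, -0.103], TCP at [0.135, 0.533, 0.206] pointing down, gripper open.
Joint ranges: [-3.1, 3.1], [-0.76, 2.03], [0.27, 2.55], [-1.08, 4.22], [0.17, 2.65], [-2.57, 2.57]. Speed limits (rad/s): [2.79, 2.79, 3.14, 3.14, 3.14, 3.14].

### API

Orientations are given as [roll, pitch, yaw] about the fixed x, y, z axes, in that order (R = Rz(yaw) Ry(pitch) Rx(roll)).
In Python, from bench import get_obs, snapshot, close_job gives the robot as it stands. The module is installed in compiled form; this text tells all that it offers.
- The arm moves only by the tool drive_tool, never from a script. Its argument "commands" is a list of rows, each a list of 6 numbers: the shift along the tool's x, y, z in units of 0.04 m (1.0 is 0.04 m), then the turn, a rotation vector about the tool's x, y, z in units of 0.1 rad (1.0 is 0.1 rad). In form: [[dx, dy, dz, wx, wy, wz], ...]. A call has 1 to 20 rows; each row shifts and turns the commanded pose from where the row before left it, along the tool's axes as they then stand; what a row does not reach is not made up. A row lasts 1/8 s, in which the tool goes at most 62.5 mm and 10.7 degrees, less where a joint would pass 70% of its speed; a pose out of reach is approached as far as the arm can. A call with a number of a shift or a turn outside -1 to 1 is refused whole. A call with a gripper value outside its range is refused whole. "gripper" is the closure, from 0 (fully open) to 1 (shut), set as the call begins (left out, the last holds). The fingers move at their own pace and stop on an object; the grip force is fixed at half the most. Time passes only in rows, so rows that do not move let the fingers close. It gives the time, the measured TCP pose, the force, the opening and the grip force at its end, in the units of the state.
- get_obs(): the state, without advancing time (a new reading comes with each control period).
- snapshot(name): name is "scene" or "top" or "wrist"; returns a dict with "image" (420x560x3 uint8, blue, green, red), "range_z" (420x560 float32, m along the optical axis (not along the pixel's ray), 0 where there is no reading), "fx", "fy", "cx", "cy" (pixels), "k1" (the pictures are not rectified: a ray, as slopes to the right and down, at radius r is drawn at 1 + k1 r^2 times it, then the intrinsics apply), "rvec" (rotation vector, rad) and "tvec" (3), from world to camera coordinates, as OpenCV has them. Camera axes: x right, y down, z forward; pixel columns grow to the right and rows downward; lengths in m; the calibration is good to about 2 mm. A picture is of the moment at which its call begins.
- close_job(): hands the job in; it is judged then, once.
The state is a dict: "time": time; "joint_positions": joint angles; "qvel": joint speeds; "joint_torque": joint torques, N m; "tool_pos": TCP position; "ee_rot": TCP orientation; "wrist_force": force on the tool from outside, world axes, zero at the start; "wrist_torque": the same for the moment, N m; "width": finger opening in m; "finger_force": force on a finger pad.
Only numpy, scipy, OpenCV 4.12 (cv2) and the standard library are available. Lean on these libraries where they do the work, as an engineer would, in place of code of your own. Each camera call takes 0.05 s, during which the arm holds its last target. There are 200 camera calls.

## Working session

There is one attempt and no reset: what is moved stays moved. The work goes in short steps, Python scripts to look and compute and a tool call to move; the robot and the scene stay as the last step left them, time stands still between calls to the robot, and variables do not carry over. Pictures are saved under pics/ and viewed, at most 14 in all, crops included, and the job is handed in when it is done.

Besides the shell and the picture viewer there is one more tool, called after "Request:" as a command line: name --pt "numbers of a row" for each row, then --argument value for the rest. drive_tool: Moves the arm, as the interface text tells. Its arguments: {"type":"object","properties":{"commands":{"type":"array"},"gripper":{"type":"number"}},"required":["commands"]}

```bash
mkdir -p pics; cat > h.py <<'E'
import numpy as np, cv2, pickle
from bench import get_obs, snapshot
from scipy.spatial.transform import Rotation as R
def snap(n,f):
    s=snapshot(n); cv2.imwrite(f'pics/{f}.png',s['image']); pickle.dump(s,open(f'pics/{f}.pkl','wb')); return s
def load(f): return pickle.load(open(f'pics/{f}.pkl','rb'))
def rays(s,uv):
    uv=np.atleast_2d(np.asarray(uv,float)); K=np.array([[s['fx'],0,s['cx']],[0,s['fy'],s['cy']],[0,0,1]])
    p=cv2.undistortPoints(uv[:,None],K,np.array([s['k1'],0,0,0.]))[:,0]
    return np.c_[p,np.ones(len(p))]
def cam(s):
    Rm=cv2.Rodrigues(np.asarray(s['rvec'],float))[0]; return Rm,-Rm.T@np.asarray(s['tvec'],float).ravel()
def plane(s,uv,z):
    Rm,c=cam(s); d=rays(s,uv)@Rm; return c+d*((z-c[2])/d[:,2])[:,None]
def depth(s,uv):
    Rm,c=cam(s); uv=np.atleast_2d(uv).astype(int); return c+(rays(s,uv)*s['range_z'][uv[:,1],uv[:,0]][:,None])@Rm
def cloud(s):
    v,u=np.mgrid[0:420,0:560]; return depth(s,np.c_[u.ravel(),v.ravel()]).reshape(420,560,3)
def tool(p):  # world point -> tool coords (m) relative to TCP
    o=get_obs(); return R.from_euler('xyz',o['ee_rot']).inv().apply(np.asarray(p)-o['tool_pos'])
E
python3 - <<'E'
from h import *
for n in('scene','top'):
    s=snap(n,n+'0'); print(n,cam(s)[1],s['fx'],s['k1'])
a=load('scene0')['image'];b=load('top0')['image']
o=get_obs();print(o['tool_pos'],o['ee_rot'],o['time'],o['wrist_force'])
E
```

```text
scene [ 1.248439   -0.16779949  0.96455266] 409.7799697646507 0.020029391903748712
top [ 0.43344222 -0.0114092   1.23397465] 429.95383380277775 -0.11451612736817114
[0.13476125 0.53274013 0.20443149] [-3.13964977e+00 -1.77856183e-04  2.89374918e+00] 0.1 [ 0.03176414  0.32319814 -0.41626531]
```

View pics/scene0.png

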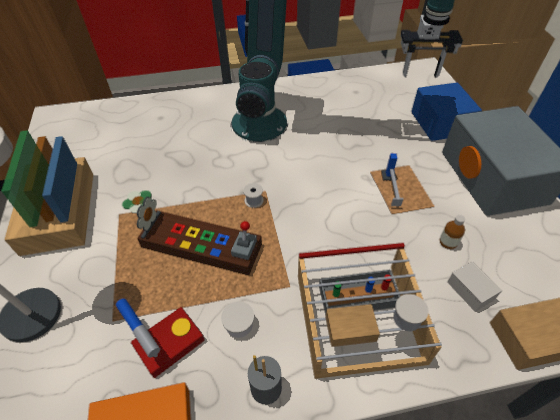

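View pics/top0.png

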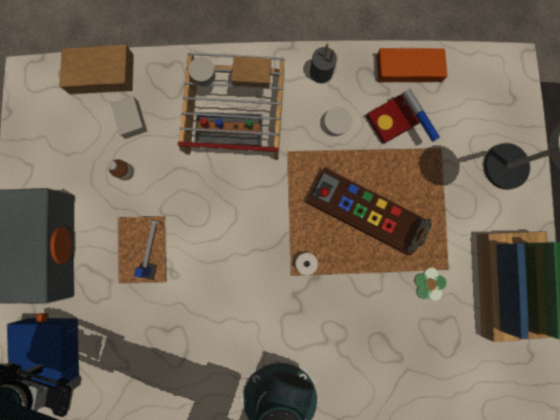

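The scene picture shows the shelf front bar near (352,252), the hook on its mat (395,180) and the lamp (200,240). The top picture shows the tray under the shelf at about (228,128), the hook handle at (143,271), the claw at (154,225), and the lamp terminals in a row from (347,202) to (388,226). I'll zoom in and measure.

```bash
python3 - <<'E'
from h import *
t=load('top0');s=load('scene0')
a=cv2.resize(t['image'][155:265,290:440],(600,440),interpolation=cv2.INTER_CUBIC)
b=cv2.resize(t['image'][40:165,170:295],(440,440),interpolation=cv2.INTER_CUBIC)[:, :200*1+240]
cv2.imwrite('pics/c1.png',np.hstack([cv2.resize(a,(450,330)),cv2.resize(b,(330,330))]))
def masks(im):
    h=cv2.cvtColor(im,cv2.COLOR_BGR2HSV);H,S,V=[h[...,i].astype(int) for i in range(3)]
    k=(S>140)&(V>60)
    return {'red':k&((H<6)|(H>174)),'yellow':k&(H>22)&(H<33)&(V>120),'green':k&(H>45)&(H<85),'blue':k&(H>100)&(H<125)}
for nm,c in(('top',t),('scene',s)):
    P=cloud(c)
    for k,m in masks(c['image']).items():
        n,l,st,ce=cv2.connectedComponentsWithStats(m.astype(np.uint8))
        for i in range(1,n):
            if 8<st[i,4]<900:
                p=np.median(P[l==i],0); print(nm,k,st[i,:5],ce[i].round(1),p.round(3))
E
```

```text
top red [368  99  43  43 779] [390.5 119.5] [ 0.791 -0.346  0.034]
top red [413 113   6  10  18] [415.3 117.3] [ 0.791 -0.415  0.033]
top red [200 118   7   7  37] [203.1 120.9] [0.781 0.19  0.086]
top red [178 142 100  10 426] [227.9 146.2] [0.702 0.118 0.114]
top red [320 188   9   9  67] [324.  191.8] [ 0.57  -0.13   0.126]
top red [390 205  12  12  90] [395.5 210.7] [ 0.521 -0.337  0.045]
top red [381 218  16  16 147] [388.2 225.2] [ 0.482 -0.315  0.044]
top yellow [371 211   4   4  14] [372.5 212.7] [ 0.517 -0.273  0.045]
top yellow [378 215   4   4  12] [379.3 216.1] [ 0.508 -0.291  0.044]
top yellow [367 217   5   5  17] [369.2 219.5] [ 0.498 -0.262  0.045]
top yellow [374 221   5   4  15] [375.8 222.7] [ 0.489 -0.281  0.044]
top green [247 121   4   4  13] [248.6 122.3] [0.774 0.064 0.086]
top green [363 193   8   8  42] [366.9 196. ] [ 0.565 -0.259  0.045]
top green [354 205  12  12  42] [359.6 210.6] [ 0.524 -0.236  0.045]
top blue [417 111  22  29 222] [427.3 125.2] [ 0.751 -0.426  0.1  ]
top blue [216 119   6   6  30] [218.6 121.4] [0.779 0.147 0.086]
top blue [348 184  1
[... 1340 characters left out ...]
7  0.044]
scene green [195 245  11   7  56] [200.  248.1] [ 0.566 -0.259  0.045]
scene green [335 285   6   3  16] [337.5 285.9] [0.779 0.064 0.084]
scene green [334 289   6   7  26] [335.8 292.1] [0.782 0.06  0.061]
scene blue [237  15  10  42 197] [241.6  30. ] [-1.009  0.066 -0.111]
scene blue [288  59  46  17 501] [309.2  67. ] [-1.069  0.491 -0.444]
scene blue [386 154  11  23 130] [391.1 163.6] [0.382 0.363 0.068]
scene blue [215 234  14  11  96] [221.7 239. ] [ 0.548 -0.197  0.045]
scene blue [210 248  11   9  65] [215.2 252. ] [ 0.588 -0.219  0.045]
scene blue [366 281   9  11  61] [369.3 286. ] [0.787 0.145 0.067]
scene blue [116 299  26  31 361] [127.9 313.4] [ 0.754 -0.429  0.099]
```

View pics/c1.png

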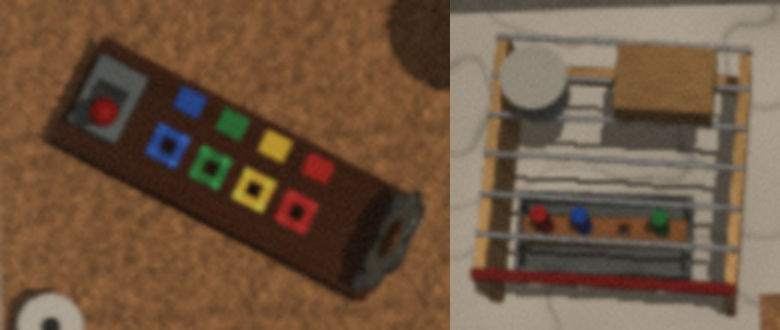

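The crops show a probe in three sockets, red, blue and green. The yellow socket is empty. The ring terminals (near row) are blue, green, yellow, red going from the switch to the glass. Next I'll measure the hook axis, the tray and shelf axis, and the clearances.

```bash
cat >> h.py <<'E'
def goto(p,yaw_deg):
    o=get_obs(); q=R.from_euler('xyz',o['ee_rot']); g=R.from_euler('xyz',[np.pi,0,np.radians(yaw_deg)])
    rv=(q.inv()*g).as_rotvec(); d=g.inv().apply(np.asarray(p)-o['tool_pos'])
    print('turn units',(rv/.1).round(2),' then shift units',(d/.04).round(2),'| tcp',np.round(o['tool_pos'],4),'yaw',np.degrees(o['ee_rot'][2]).round(2),'t',round(o['time'],2))
E
python3 - <<'E'
from h import *
for n in('top0','scene0'):
    s=load(n);P=cloud(s);x,y,z=P[...,0],P[...,1],P[...,2]
    m=(x>.3)&(x<.58)&(y>.27)&(y<.45)
    bar=m&(z>.036)&(z<.056); hd=m&(z>.088)
    q=P[bar]; print(n,'bar n',len(q)); 
    if len(q)>10:
        vx,vy,cx,cy=cv2.fitLine(q[:,:2].astype(np.float32),cv2.DIST_HUBER,0,.01,.01).ravel(); print('ang',np.degrees(np.arctan2(vy,vx)),cx,cy,'ext',q[:,0].min(),q[:,0].max())
    print('handle top',P[hd].mean(0),hd.sum())
    r=(x>.67)&(x<.74)&(y>-.05)&(y<.3)&(z>.106)&(z<.122)
    q=P[r].astype(np.float32);f=cv2.fitLine(q[:,:2],cv2.DIST_HUBER,0,.01,.01).ravel();print('frontbar',f,q[:,1].min(),q[:,1].max(),q.mean(0))
    # tray lip
    r=(x>.70)&(x<.76)&(y>0.0)&(y<.25)&(z>.03)&(z<.046)
    q=P[r].astype(np.float32)
    if len(q)>10: f=cv2.fitLine(q[:,:2],cv2.DIST_HUBER,0,.01,.01).ravel();print('lip',f,len(q),q.min(0),q.max(0))
s=load('scene0');t=load('top0')
for n,(a,b) in {'r':((203.1,120.9),(386,279)),}.items(): pass
# probe tops z=.087 via top centroid
for n,uv in {'red':(203.1,120.9),'blue':(218.6,121.4),'green':(248.6,122.3)}.items(): print(n,plane(t,uv,.086).round(4))
goto([.374,.366,.12],180)
E
```

```text
top0 bar n 243
ang -12.722099 0.44700986 0.3511578 ext 0.362296597871111 0.5151412077223545
handle top [0.37309873 0.36832954 0.09297818] 71
frontbar [0.06822202 0.9976702  0.70263296 0.13530082] -0.014721638 0.25638834 [0.70532733 0.11115599 0.11346223]
lip [0.05990191 0.9982043  0.7318039  0.1295851 ] 201 [0.7066441  0.03628464 0.03002233] [0.7598544  0.24836574 0.04584325]
scene0 bar n 186
ang -12.169827 0.4485611 0.34974274 ext 0.36215344024504525 0.516882089007097
handle top [0.37465103 0.36777829 0.09292492] 39
frontbar [0.07742179 0.9969984  0.7047854  0.10869429] -0.0152199585 0.25360984 [0.706576   0.10759665 0.11271248]
lip [0.03930017 0.99922746 0.7350882  0.17483363] 280 [0.70899504 0.03349568 0.03001116] [0.75992036 0.24374579 0.04594516]
red [[0.7812 0.1903 0.086 ]]
blue [[0.7783 0.1475 0.086 ]]
green [[0.7732 0.065  0.086 ]]
turn units [-0.02 -0.   -2.48]  then shift units [-5.98 -4.17  2.11] | tcp [0.1348 0.5327 0.2044] yaw 165.8 t 0.1
```

```bash
python3 -c "
from h import *
goto([.374,.368,.13],167.6)"
```

```text
turn units [-0.02 -0.   -0.31]  then shift units [-6.73 -2.74  1.86] | tcp [0.1348 0.5327 0.2044] yaw 165.8 t 0.1
```

Request:
drive_tool --pt "0 0 0 0 0 -0.31" --pt "-0.96 -0.39 0 0 0 0" --pt "-0.96 -0.39 0 0 0 0" --pt "-0.96 -0.39 0 0 0 0" --pt "-0.96 -0.39 0 0 0 0" --pt "-0.96 -0.39 0 0 0 0" --pt "-0.96 -0.39 0 0 0 0" --pt "-0.97 -0.4 0 0 0 0" --pt "0 0 0.9 0 0 0" --pt "0 0 0.95 0 0 0" --pt "0 0 0 0 0 0" --gripper 0.3

```text
time: 1.48
tool_pos: [0.3723, 0.3665, 0.1278]
ee_rot: [-3.135, -0.005, 2.925]
wrist_force: [0.6, -0.1, 0.1]
width: 0.0656
finger_force: 0.0
```

```bash
python3 - <<'E'
from h import *
o=get_obs();print(o['width'],o['wrist_force']);goto([.374,.368,.054],167.6)
s=snap('wrist','w1');print(cam(s))
P=cloud(s);m=(abs(P[...,2]-.093)<.006)&(abs(P[...,0]-.374)<.04)&(abs(P[...,1]-.368)<.04);print(P[m].mean(0),m.sum(),P[m].min(0),P[m].max(0))
E
```

```text
0.06563083113264766 [ 0.58274861 -0.13990139  0.08069864]
turn units [-0.06 -0.05  0.  ]  then shift units [-0.03  0.05  1.85] | tcp [0.3723 0.3665 0.1278] yaw 167.6 t 1.48
(array([[ 0.21429085,  0.97674364, -0.00716174],
       [ 0.94340174, -0.20506466,  0.26065617],
       [ 0.25312564, -0.06261263, -0.96540513]]), array([0.29671109, 0.38394656, 0.30837286]))
[0.37070662 0.36851044 0.09420266] 1051 [0.35823214 0.35638914 0.08717002] [0.38481217 0.38008469 0.09668901]
```

View pics/w1.png

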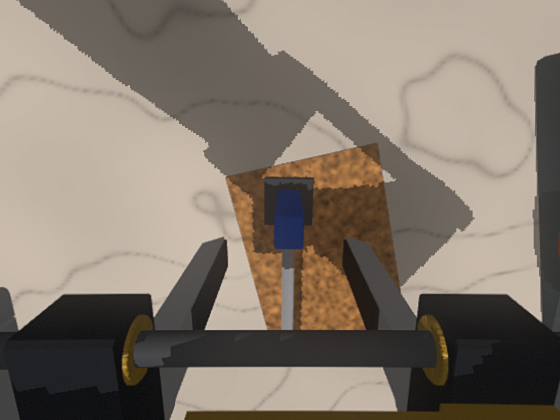

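The wrist picture shows the blue handle at (289,225), centred between the fingers and aligned with them. I'll descend and grip.

Request:
drive_tool --pt "-0.03 0.02 0.9 0 0 0" --pt "0 0 0.9 0 0 0" --pt "0 0 0 0 0 0"

```text
time: 1.9
tool_pos: [0.3746, 0.3683, 0.0587]
ee_rot: [-3.139, -0.002, 2.926]
wrist_force: [0.2, 0.6, 1.3]
width: 0.0655
finger_force: 0.0
```

Request:
drive_tool --pt "0 0 0 0 0 0" --pt "0 0 0 0 0 0" --pt "0 0 0 0 0 0" --pt "0 0 0 0 0 0" --gripper 1

```text
time: 2.4
tool_pos: [0.3759, 0.3691, 0.0602]
ee_rot: [3.141, 0.001, 2.925]
wrist_force: [-0.0, 0.2, 0.9]
width: 0.0289
finger_force: 0.0
```

Request:
drive_tool --pt "0 0 -0.6 0 0 0" --pt "0 0 -0.6 0 0 0" --pt "0 0 0 0 0 0"

```text
time: 2.78
tool_pos: [0.3765, 0.3696, 0.1091]
ee_rot: [3.139, 0.002, 2.925]
wrist_force: [0.2, 0.7, -2.4]
width: 0.02
finger_force: 30.0
```

```bash
python3 - <<'E'
from h import *
o=get_obs();print(o['width'],o['finger_force'],o['wrist_force'])
s=snap('scene','s1'); t=snap('top','t1')
for s in(s,t):
    P=cloud(s);x,y,z=P[...,0],P[...,1],P[...,2]
    m=(x>.395)&(x<.56)&(y>.25)&(y<.45)&(z>.07)&(z<.115); q=P[m].astype(np.float32)
    print(len(q),q[:,0].min(),q[:,0].max(),q.mean(0)); f=cv2.fitLine(q,cv2.DIST_HUBER,0,.01,.01).ravel();print(f,np.degrees(np.arctan2(f[1],f[0])))
goto([.374,.368,.1],176.4)
E
```

```text
0.020017116872630254 29.976111352443695 [ 0.15948349  0.67910171 -2.40574946]
143 0.39549595 0.5165543 [0.46525916 0.34957573 0.07621802]
[ 0.9758606  -0.21810186 -0.01129714  0.4652597   0.34957615  0.07621812] -12.598388
200 0.39678848 0.51630217 [0.45989856 0.3509241  0.07453413]
[ 0.9726064  -0.23243795 -0.00305074  0.45989892  0.35092443  0.07453421] -13.44071
turn units [-0.01 -0.01 -1.54]  then shift units [ 0.03 -0.01  0.16] | tcp [0.375  0.3684 0.1064] yaw 167.58 t 2.88
```

The fingers were still closing when I lifted, so the grip is too high on the handle. I'll set the hook down and regrip.

Request:
drive_tool --pt "0 0 0.35 0 0 0" --pt "0 0 0.35 0 0 0" --pt "0 0 0 0 0 0"

```text
time: 3.25
tool_pos: [0.3752, 0.3686, 0.0785]
ee_rot: [-3.141, -0.001, 2.925]
wrist_force: [0.0, -0.2, 0.4]
width: 0.0201
finger_force: 30.0
```

Request:
drive_tool --pt "0 0 0 0 0 0" --pt "0 0 0 0 0 0" --pt "0 0 0 0 0 0" --pt "0 0 0.3 0 0 0" --pt "0 0 0.3 0 0 0" --pt "0 0 0 0 0 0" --gripper 0.55

```text
time: 4.0
tool_pos: [0.3744, 0.3679, 0.0534]
ee_rot: [-3.139, -0.002, 2.925]
wrist_force: [0.3, -0.2, 0.5]
width: 0.0423
finger_force: 0.0
```

Request:
drive_tool --pt "0 0 0 0 0 0" --pt "0 0 0 0 0 0" --pt "0 0 0 0 0 0" --pt "0 0 0 0 0 0" --pt "0 0 0 0 0 0" --gripper 1

```text
time: 4.62
tool_pos: [0.3758, 0.3689, 0.0559]
ee_rot: [3.141, 0.0, 2.925]
wrist_force: [-0.4, 0.1, 0.4]
width: 0.0199
finger_force: 30.0
```

Request:
drive_tool --pt "0 0 -0.5 0 0 0" --pt "0 0 -0.5 0 0 0" --pt "0 0 0 0 0 -0.8" --pt "0 0 0 0 0 -0.74" --pt "0 0 0 0 0 0"

```text
time: 5.25
tool_pos: [0.375, 0.3685, 0.0946]
ee_rot: [-3.141, -0.001, 3.078]
wrist_force: [0.1, 0.2, -2.7]
width: 0.0201
finger_force: 30.0
```

```bash
python3 - <<'E'
from h import *
goto([.527,.1436,.095],176.4)
E
```

```text
turn units [-0.01 -0.01 -0.01]  then shift units [-4.14 -5.37 -0.01] | tcp [0.375  0.3685 0.0946] yaw 176.35 t 5.25
```

Request:
drive_tool --pt "-0.69 -0.9 0 0 0 0" --pt "-0.69 -0.9 0 0 0 0" --pt "-0.69 -0.9 0 0 0 0" --pt "-0.69 -0.9 0 0 0 0" --pt "-0.69 -0.9 0 0 0 0" --pt "-0.69 -0.87 0 0 0 0" --pt "0 0 0 0 0 0" --pt "0 0 0 0 0 0"

```text
time: 6.25
tool_pos: [0.5267, 0.1443, 0.0948]
ee_rot: [3.141, -0.002, 3.078]
wrist_force: [-0.2, -0.3, -2.3]
width: 0.0199
finger_force: 30.0
```

```bash
cat >> h.py <<'E'
def masks(im):
    h=cv2.cvtColor(im,cv2.COLOR_BGR2HSV);H,S,V=[h[...,i].astype(int) for i in range(3)]
    k=(S>140)&(V>60)
    return {'red':k&((H<6)|(H>174)),'yellow':k&(H>22)&(H<33)&(V>120),'green':k&(H>45)&(H<85),'blue':k&(H>100)&(H<125)}
E
python3 - <<'E'
from h import *
goto([.607,.1385,.095],176.4)
s=snap('scene','s2');t=snap('top','t2')
for s in(s,t):
    P=cloud(s);x,y,z=P[...,0],P[...,1],P[...,2]
    m=(x>.545)&(x<.69)&(y>.05)&(y<.25)&(z>.05)&(z<.10);q=P[m].astype(np.float32)
    f=cv2.fitLine(q,cv2.DIST_HUBER,0,.01,.01).ravel();print(len(q),f,np.degrees(np.arctan2(f[1],f[0])),q.max(0))
P=cloud(t)
for k,m in masks(t['image']).items():
    m=m&(P[...,2]>.075)&(P[...,2]<.095)&(P[...,0]>.72);
    if m.sum()>5: uv=np.argwhere(m)[:,::-1].mean(0);print(k,plane(t,uv,.087),m.sum())
a=load('s2')['image'][170:400,260:460];cv2.imwrite('pics/c2.png',cv2.resize(a,(520,598)))
E
```

```text
turn units [ 0.01 -0.02 -0.01]  then shift units [-2.01 -0.02 -0.  ] | tcp [0.5267 0.1443 0.0948] yaw 176.34 t 6.25
213 [ 0.9961651  -0.0777799  -0.04006734  0.6299623   0.13741234  0.08438591] -4.464558 [0.66753405 0.16389883 0.09042905]
77 [ 0.9937636  -0.06050397 -0.09366509  0.6492424   0.13583413  0.08484562] -3.484076 [0.6679759  0.15076242 0.08946792]
red [[0.78153725 0.12295654 0.087     ]] 43
green [[0.77372205 0.0643844  0.087     ]] 10
blue [[ 0.76501398 -0.10204973  0.087     ]] 52
```

View pics/c2.png

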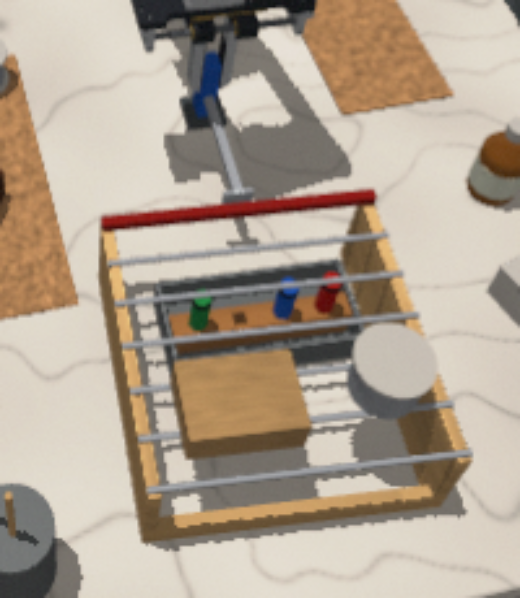

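The crop shows the hook bar reaching under the red front bar at (238,205), with the tray behind it unmoved and the claw pointed at the tray's middle. I'll advance and lower.

Request:
drive_tool --pt "-0.5 0 0 0 0 0" --pt "-0.5 0 0 0 0 0" --pt "-0.5 0 0 0 0 0" --pt "-0.5 0 0 0 0 0" --pt "0 0 0 0 0 0"

```text
time: 6.98
tool_pos: [0.6073, 0.1401, 0.0951]
ee_rot: [3.141, -0.0, 3.08]
wrist_force: [-0.1, -0.0, -2.0]
width: 0.0198
finger_force: 30.0
```

Request:
drive_tool --pt "0 0 0.3 0 0 0" --pt "0 0 0.3 0 0 0" --pt "0 0 0.3 0 0 0" --pt "0 0 0 0 0 0"

```text
time: 7.48
tool_pos: [0.606, 0.1389, 0.0577]
ee_rot: [-3.141, -0.003, 3.079]
wrist_force: [-0.1, -0.2, -3.3]
width: 0.02
finger_force: 30.0
```

```bash
python3 - <<'E'
from h import *
o=get_obs();print(o['tool_pos'],o['wrist_force'])
s=snap('scene','s3')
a=s['image'][200:350,270:450];cv2.imwrite('pics/c3.png',cv2.resize(a,(720,600),interpolation=cv2.INTER_CUBIC))
E
```

```text
[0.60602908 0.13891484 0.0577187 ] [-0.07462509 -0.15589952 -3.33232352]
```

View pics/c3.png

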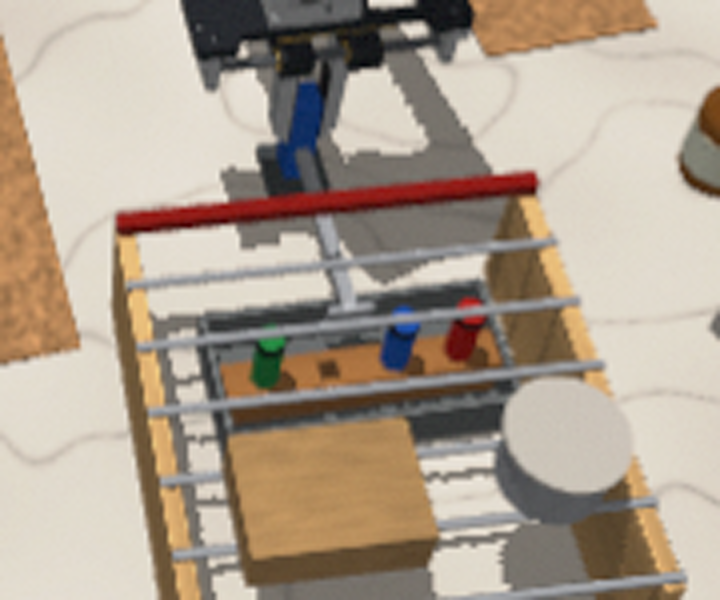

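The claw (345,310) is down in the gap between the front wall and the block. I'll drag the tray out.

Request:
drive_tool --pt "0.2 0 0 0 0 0" --pt "0.3 0 0 0 0 0" --pt "0.3 0 0 0 0 0" --pt "0.3 0 0 0 0 0" --pt "0.3 0 0 0 0 0" --pt "0.3 0 0 0 0 0" --pt "0.3 0 0 0 0 0" --pt "0.3 0 0 0 0 0" --pt "0.3 0 0 0 0 0" --pt "0.3 0 0 0 0 0" --pt "0.3 0 0 0 0 0" --pt "0.3 0 0 0 0 0" --pt "0.3 0 0 0 0 0" --pt "0.3 0 0 0 0 0" --pt "0 0 0 0 0 0"

```text
time: 9.4
tool_pos: [0.441, 0.1494, 0.0588]
ee_rot: [-3.141, -0.004, 3.079]
wrist_force: [0.5, 0.4, -2.6]
width: 0.02
finger_force: 30.0
```

```bash
cat >> h.py <<'E'
def probes(t):
    P=cloud(t); out={}
    for k,m in masks(t['image']).items():
        m=m&(P[...,2]>.075)&(P[...,2]<.095)&(P[...,1]>-.06)&(P[...,1]<.3)&(P[...,0]>.45)&(P[...,0]<.85)
        if m.sum()>5: uv=np.argwhere(m)[:,::-1].mean(0);out[k]=plane(t,uv,.087)[0];print(k,out[k].round(4),m.sum())
    return out
E
python3 - <<'E'
from h import *
t=snap('top','t4');p=probes(t)
s=snap('scene','s4');print('s');
P=cloud(s);probes(s);goto([.4,.15,.1],180)
E
```

```text
red [0.625  0.1991 0.087 ] 37
green [0.6171 0.0746 0.087 ] 11
blue [0.6219 0.1571 0.087 ] 27
s
red [0.6285 0.1989 0.087 ] 35
green [0.6196 0.0738 0.087 ] 31
blue [0.5891 0.1563 0.087 ] 45
turn units [-0.   -0.05 -0.63]  then shift units [ 1.03  0.02 -1.04] | tcp [0.4412 0.1493 0.0583] yaw 176.41 t 9.5
```

Request:
drive_tool --pt "-0.25 0 0 0 0 0" --pt "0 0 -0.6 0 0 0" --pt "0 0 -0.8 0 0 0" --pt "0.5 0 0 0 0 0" --pt "0.7 0 0 0 0 0" --pt "0.7 0 0 0 0 0" --pt "0 0 0 0 0 0.8" --pt "0 0 0 0 0 0.74" --pt "0 0 0 0 0 0"

```text
time: 10.62
tool_pos: [0.3775, 0.1533, 0.115]
ee_rot: [-3.141, -0.002, 2.925]
wrist_force: [0.6, -1.0, -1.7]
width: 0.0196
finger_force: 30.0
```

```bash
python3 - <<'E'
from h import *
goto([.3755,.3685,.075],167.6)
t=snap('top','t5');p=probes(t)
im=t['image'];P=cloud(t);h=cv2.cvtColor(im,cv2.COLOR_BGR2HSV)
m=(h[...,0]>5)&(h[...,0]<20)&(h[...,1]>90)&(abs(P[...,2]-.004)<.008)&(P[...,1]>.27)&(P[...,0]<.56)&(P[...,0]>.3)
q=P[m];print('mat',q.min(0),q.max(0),q.mean(0),m.sum())
E
```

```text
turn units [-0.01 -0.02  0.  ]  then shift units [1.2  5.24 1.  ] | tcp [0.3775 0.1533 0.115 ] yaw 167.62 t 10.62
red [0.625  0.1991 0.087 ] 37
green [0.6172 0.0735 0.087 ] 6
blue [0.6223 0.1576 0.087 ] 27
mat [ 0.33982726  0.31730488 -0.00396007] [0.52980717 0.4584079  0.01037022] [0.4413623  0.39234832 0.00320847] 2772
```

Request:
drive_tool --pt "0.14 0.88 0 0 0 0" --pt "0.14 0.88 0 0 0 0" --pt "0.14 0.88 0 0 0 0" --pt "0.14 0.88 0 0 0 0" --pt "0.14 0.88 0 0 0 0" --pt "0.14 0.88 0 0 0 0" --pt "0 0 0 0 0 0" --pt "0 0 0.7 0 0 0" --pt "0 0 0.4 0 0 0" --pt "0 0 0.2 0 0 0" --pt "0 0 0.1 0 0 0" --pt "0 0 0 0 0 0"

```text
time: 12.18
tool_pos: [0.3906, 0.3669, 0.0599]
ee_rot: [3.141, 0.0, 2.925]
wrist_force: [-0.6, -0.2, -2.8]
width: 0.02
finger_force: 30.0
```

Not in contact with the mat yet (the force still shows the hook's weight), so I'll creep down.

Request:
drive_tool --pt "0 0 0.06 0 0 0" --pt "0 0 0.06 0 0 0" --pt "0 0 0 0 0 0"

```text
time: 12.55
tool_pos: [0.3908, 0.3674, 0.0559]
ee_rot: [3.14, 0.001, 2.925]
wrist_force: [0.3, 0.2, 2.5]
width: 0.02
finger_force: 30.0
```

Request:
drive_tool --pt "0 0 0 0 0 0" --pt "0 0 0 0 0 0" --pt "0 0 0 0 0 0" --pt "0 0 -0.3 0 0 0" --pt "0 0 -0.8 0 0 0" --pt "0 0 -1 0 0 0" --pt "0 0 -0.5 0 0 0" --pt "0 0 0 0 0 0" --gripper 0.45

```text
time: 13.55
tool_pos: [0.3915, 0.3679, 0.1618]
ee_rot: [3.137, 0.004, 2.925]
wrist_force: [0.6, 0.2, -0.5]
width: 0.0518
finger_force: 0.0
```

```bash
python3 - <<'E'
from h import *
t=snap('top','t6');p=probes(t)
P=cloud(t);x,y,z=P[...,0],P[...,1],P[...,2]
m=(x>.3)&(x<.58)&(y>.27)&(y<.45)&(z>.085)&(z<.105);print('handle',P[m].mean(0),m.sum())
goto([p['red'][0],p['red'][1],.1],90)
o=get_obs();print(o['joint_positions'])
E
```

```text
red [0.6246 0.1991 0.087 ] 39
green [0.617  0.0741 0.087 ] 7
blue [0.6218 0.1572 0.087 ] 25
handle [nan nan nan] 0
turn units [ 0.03 -0.   13.54]  then shift units [-4.2   5.85  1.49] | tcp [0.3907 0.3673 0.1598] yaw 167.58 t 13.6
[ 6.48688781e-01  6.81430471e-02  1.48161490e+00  7.08870607e-05
  1.58949518e+00 -7.05344889e-01]<stdin>:4: RuntimeWarning: Mean of empty slice.
  ret = um.true_divide(
```

Request:
drive_tool --pt "0 0 0 0 0 1" --pt "0 0 0 0 0 1" --pt "0 0 0 0 0 1" --pt "0 0 0 0 0 1" --pt "0 0 0 0 0 1" --pt "0 0 0 0 0 1" --pt "0 0 0 0 0 1" --pt "0 0 0 0 0 1" --pt "0 0 0 0 0 1" --pt "0 0 0 0 0 1" --pt "0 0 0 0 0 1" --pt "0 0 0 0 0 1" --pt "0 0 0 0 0 1" --pt "0 0 0 0 0 1" --pt "0 0 0 0 0 0.15" --pt "0 0 0 0 0 0"

```text
time: 15.6
tool_pos: [0.3899, 0.3666, 0.1577]
ee_rot: [-3.14, 0.001, 1.511]
wrist_force: [-0.7, -0.1, -0.1]
width: 0.0514
finger_force: 0.0
```

```bash
python3 - <<'E'
from h import *
goto([.6252,.1991,.14],86.5)
E
```

```text
turn units [-0.01  0.01  0.01]  then shift units [-3.82  6.13  0.44] | tcp [0.3899 0.3666 0.1577] yaw 86.57 t 15.6
```

Request:
drive_tool --pt "-0.55 0.87 0 0 0 0" --pt "-0.55 0.87 0 0 0 0" --pt "-0.55 0.87 0 0 0 0" --pt "-0.55 0.88 0 0 0 0" --pt "-0.54 0.88 0 0 0 0" --pt "-0.54 0.88 0 0 0 0" --pt "-0.54 0.88 0.44 0 0 0" --pt "0 0 0 0 0 0" --pt "0 0 0 0 0 0"

```text
time: 16.73
tool_pos: [0.6252, 0.1998, 0.1407]
ee_rot: [-3.14, -0.0, 1.51]
wrist_force: [0.8, -0.3, -0.9]
width: 0.0519
finger_force: 0.0
```

```bash
python3 - <<'E'
from h import *
w=snap('wrist','w2');t=snap('top','t7')
P=cloud(w)
for k,m in masks(w['image']).items():
    mm=m&(P[...,2]>.08)&(P[...,2]<.095)
    if mm.sum()>20:
        uv=np.argwhere(mm)[:,::-1]; c,r=cv2.minEnclosingCircle(uv.astype(np.float32)); print(k,mm.sum(),np.median(P[mm],0).round(4),P[mm].mean(0).round(4), P[mm].min(0).round(3),P[mm].max(0).round(3))
x,y,z=[cloud(t)[...,i] for i in range(3)]
m=(x>.3)&(x<.58)&(y>.27)&(y<.45)&(z>.085)&(z<.105);print('handle',cloud(t)[m].mean(0),m.sum())
goto([.6252,.1991,.058],86.5);print(get_obs()['wrist_force'])
E
```

```text
red 441 [0.625  0.1999 0.0878] [0.625  0.1999 0.0878] [0.617 0.191 0.08 ] [0.634 0.208 0.09 ]
green 159 [0.6171 0.0717 0.088 ] [0.6171 0.0715 0.0881] [0.609 0.066 0.087] [0.625 0.076 0.09 ]
blue 381 [0.6224 0.1581 0.0878] [0.6224 0.1581 0.0878] [0.614 0.149 0.085] [0.631 0.167 0.09 ]
handle [0.38854133 0.36734989 0.09247777] 69
turn units [ 0.01 -0.01  0.02]  then shift units [-0.03  0.    2.1 ] | tcp [0.6252 0.2005 0.1418] yaw 86.6 t 16.82
[0.05196438 0.01184053 0.65240206]
```

View pics/w2.png

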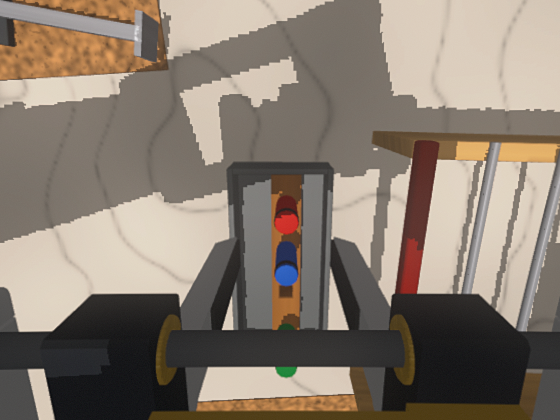

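The wrist picture shows red at (286,215), blue at (286,265) and green at (287,365). Red is in line with the open fingers. The hook stands upright, its handle at (0.389, 0.367) on the mat. I'll grasp red.

Request:
drive_tool --pt "-0.02 0 0.8 0 0 0" --pt "0 0 0.8 0 0 0" --pt "0 0 0.65 0 0 0" --pt "0 0 0 0 0 0" --pt "0 0 0 0 0 0"

```text
time: 17.45
tool_pos: [0.6262, 0.1996, 0.0531]
ee_rot: [3.139, -0.001, 1.511]
wrist_force: [-0.0, 0.5, 0.7]
width: 0.0516
finger_force: 0.0
```

Request:
drive_tool --pt "0 0 0 0 0 0" --pt "0 0 0 0 0 0" --pt "0 0 0 0 0 0" --pt "0 0 0 0 0 0" --pt "0 0 0 0 0 0" --pt "0 0 0 0 0 0" --gripper 1

```text
time: 18.2
tool_pos: [0.6258, 0.1987, 0.0513]
ee_rot: [3.141, -0.0, 1.51]
wrist_force: [0.4, -0.4, 1.4]
width: 0.0172
finger_force: 30.0
```

Request:
drive_tool --pt "0 0 -0.5 0 0 0" --pt "0 0 -1 0 0 0" --pt "0 0 -1 0 0 0" --pt "0 0 0 0 0 0"

```text
time: 18.7
tool_pos: [0.6283, 0.1994, 0.1577]
ee_rot: [3.131, -0.003, 1.51]
wrist_force: [-0.2, -0.5, 0.8]
width: 0.0176
finger_force: 30.0
```

```bash
python3 - <<'E'
from h import *
# terminals: ring centroid via bounding of colour mask, top view and scene view
for n in('t7','s1','s4'):
    s=load(n);P=cloud(s)
    for k,m in masks(s['image']).items():
        m=m&(abs(P[...,2]-.045)<.008)&(P[...,1]<-.15)&(P[...,1]>-.36)&(P[...,0]<.6)&(P[...,0]>.4)
        m=cv2.morphologyEx(m.astype(np.uint8),cv2.MORPH_CLOSE,np.ones((7,7)))
        nn,l,st,ce=cv2.connectedComponentsWithStats(m)
        for i in range(1,nn):
            if st[i,4]>40:
                cn=cv2.findContours((l==i).astype(np.uint8),cv2.RETR_EXTERNAL,cv2.CHAIN_APPROX_NONE)[0][0]
                c=cv2.minAreaRect(cn)[0]; print(n,k,st[i,4],plane(s,c,.045)[0].round(4),plane(s,ce[i],.045)[0].round(4))
print(get_obs()['width'])
E
```

```text
t7 red 297 [ 0.4995 -0.3258  0.045 ] [ 0.4968 -0.3246  0.045 ]
t7 yellow 114 [ 0.5032 -0.276   0.045 ] [ 0.5033 -0.276   0.045 ]
t7 green 77 [ 0.5259 -0.2364  0.045 ] [ 0.526 -0.237  0.045]
t7 blue 221 [ 0.5652 -0.2074  0.045 ] [ 0.5625 -0.2059  0.045 ]
s1 red 234 [ 0.5001 -0.3259  0.045 ] [ 0.4996 -0.3249  0.045 ]
s1 yellow 199 [ 0.5215 -0.2856  0.045 ] [ 0.5202 -0.2844  0.045 ]
s1 green 190 [ 0.5449 -0.2464  0.045 ] [ 0.5426 -0.2461  0.045 ]
s1 blue 210 [ 0.5652 -0.2075  0.045 ] [ 0.5636 -0.2065  0.045 ]
s4 red 228 [ 0.5011 -0.3252  0.045 ] [ 0.4993 -0.3246  0.045 ]
s4 yellow 198 [ 0.5215 -0.2856  0.045 ] [ 0.52   -0.2844  0.045 ]
s4 green 191 [ 0.5449 -0.2464  0.045 ] [ 0.5428 -0.2461  0.045 ]
s4 blue 210 [ 0.5657 -0.207   0.045 ] [ 0.5639 -0.2065  0.045 ]
0.017569161791557587
```

Request:
drive_tool --pt "0 0 -0.7 0 0 1" --pt "0 0 -0.7 0 0 1" --pt "0 0 0 0 0 1" --pt "0 0 0 0 0 1" --pt "0 0 0 0 0 0.48" --pt "0 0 0 0 0 0"

```text
time: 19.45
tool_pos: [0.6251, 0.1986, 0.2059]
ee_rot: [-3.14, 0.001, 1.062]
wrist_force: [-0.3, 0.0, -0.5]
width: 0.0172
finger_force: 30.0
```

```bash
python3 - <<'E'
from h import *
goto([.526,-.236,.21],60.8)
E
```

```text
turn units [-0.02  0.01  0.01]  then shift units [-10.69   3.14  -0.1 ] | tcp [0.6251 0.1986 0.2059] yaw 60.87 t 19.45
```

Request:
drive_tool --pt "-0.89 0.26 0 0 0 0" --pt "-0.89 0.26 0 0 0 0" --pt "-0.89 0.26 0 0 0 0" --pt "-0.89 0.26 0 0 0 0" --pt "-0.89 0.26 0 0 0 0" --pt "-0.89 0.26 0 0 0 0" --pt "-0.89 0.26 0 0 0 0" --pt "-0.89 0.26 0 0 0 0" --pt "-0.89 0.26 0 0 0 0" --pt "-0.89 0.26 0 0 0 0" --pt "-0.89 0.26 0 0 0 0" --pt "-0.89 0.26 0 0 0 0" --pt "0 0 0.5 0 0 0" --pt "0 0 0.5 0 0 0" --pt "0 0 0 0 0 0" --pt "0 0 0 0 0 0"

```text
time: 21.45
tool_pos: [0.5267, -0.2352, 0.1676]
ee_rot: [3.141, -0.0, 1.062]
wrist_force: [0.3, -0.3, -0.8]
width: 0.0175
finger_force: 30.0
```

```bash
python3 - <<'E'
from h import *
w=snap('wrist','w3');P=cloud(w)
for k,m in masks(w['image']).items():
    m=m&(abs(P[...,2]-.045)<.008)
    nn,l,st,ce=cv2.connectedComponentsWithStats(m.astype(np.uint8))
    for i in range(1,nn):
        if st[i,4]>60:
            cn=cv2.findContours((l==i).astype(np.uint8),cv2.RETR_EXTERNAL,cv2.CHAIN_APPROX_NONE)[0][0]
            c=cv2.minAreaRect(cn);print(k,st[i],ce[i].round(1),plane(w,c[0],.045)[0].round(4),plane(w,ce[i],.045)[0].round(4))
goto([.526,-.236,.17],60.8)
E
```

```text
red [335 278  10  16 119] [339.9 284.5] [ 0.5294 -0.34    0.045 ] [ 0.5302 -0.3392  0.045 ]
red [270 288  33  17 319] [286.9 299.2] [ 0.4773 -0.3244  0.045 ] [ 0.4764 -0.3281  0.045 ]
yellow [323 235  24  26 537] [335.1 246.6] [ 0.5435 -0.3014  0.045 ] [ 0.5444 -0.3009  0.045 ]
green [268 185  35  34 899] [285.5 201.7] [ 0.5242 -0.2382  0.045 ] [ 0.5245 -0.2386  0.045 ]
green [324 188  24  27 608] [335.3 201.3] [ 0.5652 -0.2605  0.045 ] [ 0.5649 -0.2607  0.045 ]
blue [ 268  135   36   36 1029] [285.4 152.5] [ 0.5465 -0.199   0.045 ] [ 0.5464 -0.1989  0.045 ]
blue [325 138  26  29 713] [337.2 151.9] [ 0.5871 -0.2211  0.045 ] [ 0.5869 -0.2209  0.045 ]
turn units [ 0.02 -0.    0.01]  then shift units [-0.03 -0.01 -0.05] | tcp [ 0.5269 -0.2353  0.1681] yaw 60.87 t 21.5
```

View pics/w3.png

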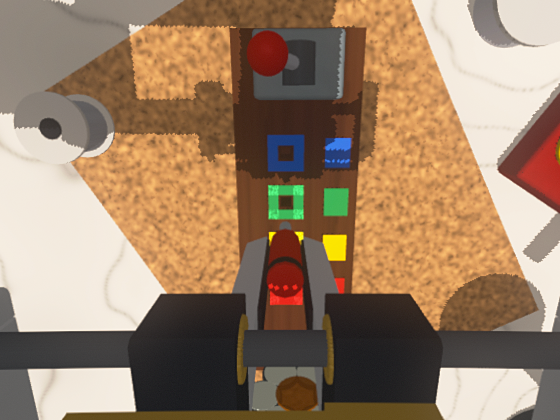

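The wrist picture shows the held red probe upright at (286,262), its pin tip near (285,225). It also shows the blue ring at (285,152), the green ring at (286,202) and the switch at (268,52). I'll step toward the glass end, staying high, so the red ring comes into view.

```bash
python3 - <<'E'
from h import *
goto([.463,-.350,.205],60.8)
w=load('w3');print(plane(w,[[285.5,223],[285.5,226],[285.5,229]],.1215).round(4))
E
```

```text
turn units [ 0.02 -0.    0.01]  then shift units [-3.28  0.   -0.92] | tcp [ 0.5269 -0.2353  0.1681] yaw 60.87 t 21.5
[[ 0.5269 -0.2342  0.1215]
 [ 0.5258 -0.2361  0.1215]
 [ 0.5247 -0.2381  0.1215]]
```

Request:
drive_tool --pt "0 0 -0.9 0 0 0" --pt "-0.65 -0.02 0 0 0 0" --pt "-0.65 -0.02 0 0 0 0" --pt "-0.65 -0.02 0 0 0 0" --pt "-0.65 -0.02 0 0 0 0" --pt "-0.65 -0.02 0 0 0 0" --pt "0 0 0 0 0 0" --pt "0 0 0 0 0 0"

```text
time: 22.5
tool_pos: [0.4602, -0.3463, 0.2038]
ee_rot: [3.14, -0.001, 1.062]
wrist_force: [1.0, -0.7, -0.6]
width: 0.0174
finger_force: 30.0
```

```bash
cat >> h.py <<'E'
def rings(w):
    P=cloud(w)
    for k,m in masks(w['image']).items():
        m=m&(abs(P[...,2]-.045)<.008)
        nn,l,st,ce=cv2.connectedComponentsWithStats(m.astype(np.uint8))
        for i in range(1,nn):
            if st[i,4]>60:
                cn=cv2.findContours((l==i).astype(np.uint8),cv2.RETR_EXTERNAL,cv2.CHAIN_APPROX_NONE)[0][0]
                c=cv2.minAreaRect(cn);print(k,st[i],ce[i].round(1),plane(w,c[0],.045)[0].round(4),plane(w,ce[i],.045)[0].round(4))
    o=get_obs();print('tcp',o['tool_pos'],o['ee_rot'])
E
python3 - <<'E'
from h import *
w=snap('wrist','w4');rings(w);goto([.463,-.350,.205],60.8)
cv2.imwrite('pics/c4.png',cv2.resize(w['image'][120:340,180:400],(600,600),interpolation=cv2.INTER_CUBIC))
E
```

```text
red [273 138  34  33 865] [289.6 154. ] [ 0.4809 -0.3172  0.045 ] [ 0.4809 -0.3172  0.045 ]
red [325 141  23  27 579] [335.7 154.4] [ 0.5213 -0.3397  0.045 ] [ 0.5209 -0.34    0.045 ]
yellow [273  90  34  34 862] [289.4 106.2] [ 0.5028 -0.2774  0.045 ] [ 0.5029 -0.2771  0.045 ]
yellow [326  92  24  30 645] [337.5 106.5] [ 0.543  -0.2999  0.045 ] [ 0.543  -0.2999  0.045 ]
green [273  37  35  38 977] [289.7  55.2] [ 0.5249 -0.2383  0.045 ] [ 0.5247 -0.238   0.045 ]
green [328  40  25  31 698] [340.   55.1] [ 0.5653 -0.2605  0.045 ] [ 0.5653 -0.2605  0.045 ]
blue [272   0  37  21 610] [289.5  11.4] [ 0.5427 -0.2059  0.045 ] [ 0.5418 -0.2066  0.045 ]
blue [330   0  25  17 419] [341.9   7.9] [ 0.5838 -0.2271  0.045 ] [ 0.5837 -0.227   0.045 ]
tcp [ 0.46031263 -0.34602803  0.20358952] [ 3.14068567e+00 -4.68478588e-04  1.06288816e+00]
turn units [ 0.01 -0.    0.02]  then shift units [-0.05  0.11 -0.04] | tcp [ 0.4603 -0.346   0.2036] yaw 60.9 t 22.55
```

View pics/c4.png

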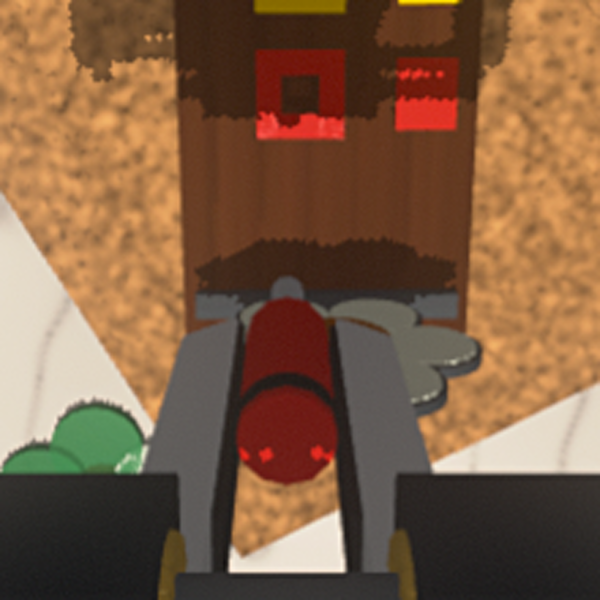

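The crop shows the red ring at (300,95) with its hole, and the held probe upright with its handle top at (287,435). The glass flower is below and to the right, well clear.

```bash
python3 - <<'E'
from h import *
for n,tc in(('w4',[.4603,-.346,.2036]),('w3',[.5268,-.2353,.168])):
    w=load(n);P=cloud(w);m=masks(w['image'])['red'];z=P[...,2]
    h=cv2.cvtColor(w['image'],cv2.COLOR_BGR2HSV)
    mm=(abs(z-tc[2]-.035)<.008)&(np.hypot(P[...,0]-tc[0],P[...,1]-tc[1])<.014)&((h[...,0]<8)|(h[...,0]>172))&(h[...,1]>120)
    q=P[mm];print(n,mm.sum(),q.mean(0),q.min(0),q.max(0),(q.mean(0)-tc))
    from collections import Counter
    # pin tip pixels: grey narrow below handle; use depth cloud near
    mm=(z>tc[2]-.055)&(z<tc[2]-.02)&(np.hypot(P[...,0]-tc[0],P[...,1]-tc[1])<.02);q=P[mm];print(len(q),q.mean(0)-tc if len(q) else '')
goto([.4809,-.3172,.2036],60.8)
E
```

```text
w4 1133 [ 0.46029705 -0.34451443  0.23983259] [ 0.44829615 -0.35713826  0.23062155] [ 0.46897808 -0.33590579  0.24240124] [-2.95396050e-06  1.48557245e-03  3.62325919e-02]
81 [ 0.00080514  0.00326464 -0.03409753]
w3 1155 [ 0.52667738 -0.23367254  0.2038085 ] [ 0.51482974 -0.24599357  0.19500968] [ 0.53560932 -0.22513395  0.2109024 ] [-0.00012262  0.00162746  0.0358085 ]
81 [ 0.00070581  0.00366162 -0.0347241 ]
turn units [ 0.01 -0.    0.02]  then shift units [ 0.88  0.1  -0.  ] | tcp [ 0.4603 -0.346   0.2036] yaw 60.9 t 22.55
```

Request:
drive_tool --pt "0.44 0.05 0 0 0 0" --pt "0.42 0.05 0 0 0 0" --pt "0 0 1 0 0 0" --pt "0 0 1 0 0 0" --pt "0 0 0.5 0 0 0" --pt "0 0 0 0 0 0" --pt "0 0 0 0 0 0"

```text
time: 23.42
tool_pos: [0.481, -0.3184, 0.1044]
ee_rot: [3.14, 0.0, 1.063]
wrist_force: [-0.0, -0.6, -0.1]
width: 0.0177
finger_force: 30.0
```

```bash
python3 - <<'E'
from h import *
goto([.4809,-.318,.0595],60.8);print(get_obs()['wrist_force'])
w=snap('wrist','w5');cv2.imwrite('pics/c5.png',cv2.resize(w['image'][150:310,210:370],(600,600),interpolation=cv2.INTER_CUBIC))
E
```

```text
turn units [0.02 0.   0.02]  then shift units [ 0.01 -0.01  1.12] | tcp [ 0.481  -0.3184  0.1044] yaw 60.9 t 23.43
[-0.00361739 -0.63925752 -0.06932475]
```

View pics/c5.png

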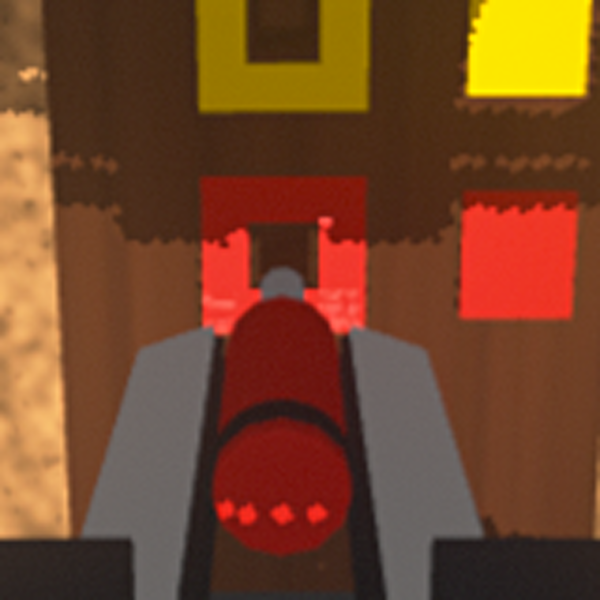

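The pin tip at (282,282) lines up sideways with the red hole at (284,255). I'll descend gently.

Request:
drive_tool --pt "0 0 0.2 0 0 0" --pt "0 0 0.2 0 0 0" --pt "0 0 0.1 0 0 0" --pt "0 0 0.1 0 0 0" --pt "0 0 0 0 0 0"

```text
time: 24.1
tool_pos: [0.4801, -0.3185, 0.0784]
ee_rot: [3.142, -0.001, 1.062]
wrist_force: [3.2, 0.9, -2.8]
width: 0.0177
finger_force: 30.0
```

Request:
drive_tool --pt "0.01 0.015 0.1 0 0 0" --pt "0 0 0.15 0 0 0" --pt "0 0 0.1 0 0 0" --pt "0 0 0 0 0 0"

```text
time: 24.6
tool_pos: [0.4803, -0.3184, 0.0642]
ee_rot: [-3.141, -0.0, 1.062]
wrist_force: [1.4, 1.5, -2.0]
width: 0.0177
finger_force: 30.0
```

Request:
drive_tool --pt "0 0 0.08 0 0 0" --pt "0 0 0.06 0 0 0" --pt "0 0 0 0 0 0"

```text
time: 24.98
tool_pos: [0.4806, -0.3185, 0.0593]
ee_rot: [-3.142, -0.0, 1.062]
wrist_force: [1.5, 1.4, 0.1]
width: 0.0177
finger_force: 30.0
```

Request:
drive_tool --pt "0 0 0.06 0 0 0" --pt "0 0 0.05 0 0 0" --pt "0 0 0 0 0 0"

```text
time: 25.35
tool_pos: [0.4808, -0.3186, 0.0592]
ee_rot: [3.14, 0.0, 1.062]
wrist_force: [-4.3, 5.9, 15.6]
width: 0.0174
finger_force: 30.0
```

Seated: the wrist force shows 15 N upward at the expected height. I'll release and lift.

Request:
drive_tool --pt "0 0 -0.08 0 0 0" --pt "0 0 0 0 0 0" --pt "0 0 0 0 0 0" --pt "0 0 0 0 0 0" --pt "0 0 -0.8 0 0 0" --pt "0 0 -1 0 0 0" --pt "0 0 -1 0 0 0" --pt "0 0 -1 0 0 0" --pt "0.9 0 0 0 0 -0.9" --pt "0.9 0 0 0 0 -0.9" --pt "0.9 0 0 0 0 -0.9" --pt "0.9 0 0 0 0 -0.9" --pt "0.9 0 0 0 0 -0.9" --pt "0 0 0 0 0 0" --gripper 0.45

```text
time: 27.1
tool_pos: [0.5386, -0.1476, 0.2101]
ee_rot: [-3.141, -0.0, 1.515]
wrist_force: [1.0, -0.2, -0.3]
width: 0.0518
finger_force: 0.0
```

```bash
python3 - <<'E'
from h import *
t=snap('top','t8');s=snap('scene','s8');p=probes(t);probes(s)
for c in(t,s):
    P=cloud(c);m=masks(c['image'])['red']&(abs(P[...,0]-.481)<.03)&(abs(P[...,1]+.318)<.03)&(P[...,2]>.06);print('redhome',m.sum(),P[m].mean(0) if m.any() else '',P[m][:,2].max() if m.any() else '')
goto([p['blue'][0],p['blue'][1]+.0005,.14] if 'blue' in p else [.6224,.1581,.14],86.5)
E
```

```text
green [0.6163 0.0742 0.087 ] 11
blue [0.6218 0.1572 0.087 ] 25
green [0.6199 0.0738 0.087 ] 34
blue [0.6241 0.158  0.087 ] 34
redhome 38 [ 0.47986562 -0.31489473  0.09075884] 0.09853435454012516
redhome 66 [ 0.48449756 -0.31476778  0.08236714] 0.09952790359979258
turn units [-0.    0.01  0.02]  then shift units [7.8  1.62 1.75] | tcp [ 0.5382 -0.1499  0.21  ] yaw 86.6 t 27.2
```

Request:
drive_tool --pt "0.97 0.2 0 0 0 0" --pt "0.97 0.2 0 0 0 0" --pt "0.97 0.2 0 0 0 0" --pt "0.97 0.2 0 0 0 0" --pt "0.97 0.2 0 0 0 0" --pt "0.97 0.2 0 0 0 0" --pt "0.99 0.2 0 0 0 0" --pt "0.99 0.22 0 0 0 0" --pt "0 0 0.85 0 0 0" --pt "0 0 0.85 0 0 0" --pt "0 0 0 0 0 0" --pt "0 0 0 0 0 0"

```text
time: 28.7
tool_pos: [0.6223, 0.1571, 0.1436]
ee_rot: [3.14, -0.0, 1.51]
wrist_force: [-0.0, -0.2, 1.2]
width: 0.0518
finger_force: 0.0
```

```bash
cat >> h.py <<'E'
def wprobe(w):
    P=cloud(w)
    for k,m in masks(w['image']).items():
        mm=m&(P[...,2]>.085)&(P[...,2]<.092)
        if mm.sum()>20: print(k,mm.sum(),P[mm].mean(0).round(4),((P[mm].min(0)+P[mm].max(0))/2).round(4))
E
python3 - <<'E'
from h import *
w=snap('wrist','w6');wprobe(w);goto([.6224,.1585,.0515],86.5)
E
```

```text
green 315 [0.6173 0.0743 0.088 ] [0.6173 0.0736 0.0876]
blue 406 [0.6222 0.1579 0.0879] [0.6222 0.1579 0.0879]
turn units [ 0.03 -0.01  0.01]  then shift units [ 0.03 -0.01  2.32] | tcp [0.6227 0.1573 0.1444] yaw 86.54 t 28.75
```

Request:
drive_tool --pt "0.025 0 0.8 0 0 0" --pt "0 0 0.8 0 0 0" --pt "0 0 0.7 0 0 0" --pt "0 0 0 0 0 0" --pt "0 0 0 0 0 0"

```text
time: 29.38
tool_pos: [0.6231, 0.1591, 0.053]
ee_rot: [3.138, -0.001, 1.511]
wrist_force: [0.2, 0.7, -0.2]
width: 0.0518
finger_force: 0.0
```

Request:
drive_tool --pt "0 0 0 0 0 0" --pt "0 0 0 0 0 0" --pt "0 0 0 0 0 0" --pt "0 0 0 0 0 0" --pt "0 0 0 0 0 0" --pt "0 0 0 0 0 0" --gripper 1

```text
time: 30.12
tool_pos: [0.6217, 0.159, 0.0506]
ee_rot: [3.141, -0.0, 1.512]
wrist_force: [0.5, -0.5, 1.6]
width: 0.0175
finger_force: 30.0
```

Request:
drive_tool --pt "0 0 -0.5 0 0 0" --pt "0 0 -1 0 0 0" --pt "0 0 -1 0 0 0" --pt "0 0 -0.7 0 0 1" --pt "0 0 -0.7 0 0 1" --pt "0 0 0 0 0 1" --pt "0 0 0 0 0 1" --pt "0 0 0 0 0 0.48" --pt "0 0 0 0 0 0"

```text
time: 31.25
tool_pos: [0.6213, 0.159, 0.2074]
ee_rot: [3.141, -0.001, 1.064]
wrist_force: [0.0, -0.3, 0.6]
width: 0.0176
finger_force: 30.0
```

```bash
python3 - <<'E'
from h import *
goto([.5467,-.199,.2],60.8)
E
```

```text
turn units [ 0.   -0.01  0.03]  then shift units [-8.72  2.74  0.18] | tcp [0.6213 0.159  0.2074] yaw 60.99 t 31.25
```

Request:
drive_tool --pt "-0.97 0.3 0 0 0 0.02" --pt "-0.97 0.3 0 0 0 0" --pt "-0.97 0.3 0 0 0 0" --pt "-0.97 0.3 0 0 0 0" --pt "-0.97 0.3 0 0 0 0" --pt "-0.97 0.31 0 0 0 0" --pt "-0.97 0.31 0 0 0 0" --pt "-0.97 0.31 0 0 0 0" --pt "-0.96 0.31 0 0 0 0" --pt "0 0 0 0 0 0" --pt "0 0 0 0 0 0"

```text
time: 32.62
tool_pos: [0.5473, -0.1985, 0.2067]
ee_rot: [3.141, -0.001, 1.062]
wrist_force: [0.3, 0.5, -0.2]
width: 0.0172
finger_force: 30.0
```

```bash
cat >> h.py <<'E'
def held(w,col):
    o=get_obs();tc=np.array(o['tool_pos']);P=cloud(w);m=masks(w['image'])[col] if col!='red' else masks(w['image'])[col]
    mm=m&(abs(P[...,2]-tc[2]-.036)<.004)&(np.hypot(P[...,0]-tc[0],P[...,1]-tc[1])<.014)
    q=P[mm];print('held',mm.sum(),(q.mean(0)-tc).round(4),((q.min(0)+q.max(0))/2-tc).round(4))
E
python3 - <<'E'
from h import *
w=snap('wrist','w7');held(w,'blue');goto([.5467,-.199,.105],60.8);rings(w)
held(load('w5'),'red')
E
```

```text
held 1018 [-0.0012 -0.0009  0.0373] [-0.0014 -0.0012  0.0367]
turn units [ 0.   -0.01  0.02]  then shift units [-0.03 -0.01  2.54] | tcp [ 0.5475 -0.1981  0.2066] yaw 60.91 t 32.67
red [287 296  14  23 170] [296.2 308. ] [ 0.4875 -0.3243  0.045 ] [ 0.4896 -0.327   0.045 ]
red [271 298  13  21 123] [274.3 308.1] [ 0.4664 -0.3153  0.045 ] [ 0.4676 -0.3149  0.045 ]
yellow [ 519  164   41   41 1359] [540.4 184.1] [ 0.774 -0.32   0.045] [ 0.7752 -0.3208  0.045 ]
yellow [329 258   9  23 137] [334.1 266.7] [ 0.5484 -0.3039  0.045 ] [ 0.5507 -0.302   0.045 ]
green [271 217  30  28 436] [285.5 225.4] [ 0.5245 -0.239   0.045 ] [ 0.5273 -0.2339  0.045 ]
green [318 219  21  23 440] [328.4 230.4] [ 0.5645 -0.2606  0.045 ] [ 0.5647 -0.2612  0.045 ]
blue [270 174  31  31 761] [285.  189.4] [ 0.5462 -0.1989  0.045 ] [ 0.5459 -0.1993  0.045 ]
blue [319 177  22  25 527] [329.7 189.1] [ 0.5864 -0.2213  0.045 ] [ 0.5865 -0.2215  0.045 ]
tcp [ 0.54745287 -0.19813303  0.2066179 ] [ 3.14147105e+00 -7.32017072e-04  1.06299309e+00]h.py:53: RuntimeWarning: Mean of empty slice.
  q=P[mm];print('held',mm.sum(),(q.mean(0)-tc).round(4),((q.min(0)+q.max(0))/2-tc).round(4))
  ret = um.true_divide(
Traceback (most recent call last):
  File "h.py", line 53, in held
    q=P[mm];print('held',mm.sum(),(q.mean(0)-tc).round(4),((q.min(0)+q.max(0))/2-tc).round(4))
                                                            ~~~~~^^^
ValueError: zero-size array to reduction operation minimum which has no identity
```

Request:
drive_tool --pt "0 0 1 0 0 0" --pt "0 0 0.9 0 0 0" --pt "0 0 0.6 0 0 0" --pt "0 0 0 0 0 0" --pt "0 0 0.2 0 0 0" --pt "0 0 0.2 0 0 0" --pt "0 0 0.15 0 0 0" --pt "0 0 0 0 0 0"

```text
time: 33.67
tool_pos: [0.5471, -0.1985, 0.0837]
ee_rot: [-3.141, -0.001, 1.062]
wrist_force: [1.3, 1.9, -1.3]
width: 0.0176
finger_force: 30.0
```

Request:
drive_tool --pt "0.01 0 0.15 0 0 0" --pt "0 0 0.15 0 0 0" --pt "0 0 0.15 0 0 0" --pt "0 0 0.1 0 0 0" --pt "0 0 0 0 0 0"

```text
time: 34.3
tool_pos: [0.5472, -0.1983, 0.0615]
ee_rot: [-3.14, -0.0, 1.062]
wrist_force: [1.8, 1.3, -1.4]
width: 0.0177
finger_force: 30.0
```

Request:
drive_tool --pt "0 0 0.08 0 0 0" --pt "0 0 0.06 0 0 0" --pt "0 0 0.04 0 0 0" --pt "0 0 0 0 0 0"

```text
time: 34.8
tool_pos: [0.5479, -0.1987, 0.0585]
ee_rot: [3.14, -0.0, 1.062]
wrist_force: [-3.7, 3.8, 12.0]
width: 0.0174
finger_force: 30.0
```

Seated. I'll release and go for green.

Request:
drive_tool --pt "0 0 -0.08 0 0 0" --pt "0 0 0 0 0 0" --pt "0 0 0 0 0 0" --pt "0 0 0 0 0 0" --pt "0 0 -0.8 0 0 0" --pt "0 0 -1 0 0 0" --pt "0 0 -1 0 0 0" --pt "0 0 -1 0 0 0" --pt "0.9 0 0 0 0 -0.9" --pt "0.9 0 0 0 0 -0.9" --pt "0.9 0 0 0 0 -0.9" --pt "0.9 0 0 0 0 -0.9" --pt "0.9 0 0 0 0 -0.9" --pt "0 0 0 0 0 0" --gripper 0.45

```text
time: 36.55
tool_pos: [0.6052, -0.0275, 0.2098]
ee_rot: [-3.141, -0.0, 1.515]
wrist_force: [0.1, -0.1, -1.4]
width: 0.0515
finger_force: 0.0
```

```bash
python3 - <<'E'
from h import *
t=snap('top','t9');s=snap('scene','s9');p=probes(t);probes(s)
for c in(t,s):
  P=cloud(c)
  for k,a in(('red',(.481,-.317)),('blue',(.5465,-.199))):
    m=masks(c['image'])[k]&(abs(P[...,0]-a[0])<.025)&(abs(P[...,1]-a[1])<.025)&(P[...,2]>.06);print(k,m.sum(),P[m].mean(0) if m.any() else '',P[m][:,2].max() if m.any() else '')
goto([.6173,.0743,.14],86.5)
E
```

```text
green [0.6178 0.0746 0.087 ] 23
red 45 [ 0.48012117 -0.31404864  0.08850261] 0.09736274095080089
blue 41 [ 0.54595374 -0.1969708   0.09206077] 0.09812180510885526
red 68 [ 0.4843989  -0.31491021  0.08153385] 0.09807561735911363
blue 64 [ 0.55018454 -0.19821859  0.08144151] 0.09694246549080554
turn units [-0.01  0.01  0.02]  then shift units [2.62 0.15 1.75] | tcp [ 0.605  -0.03    0.2099] yaw 86.6 t 36.65
```

Request:
drive_tool --pt "0.87 0.05 0 0 0 0.02" --pt "0.87 0.05 0 0 0 0" --pt "0.88 0.05 0 0 0 0" --pt "0 0 0.85 0 0 0" --pt "0 0 0.85 0 0 0" --pt "0 0 0 0 0 0" --pt "0 0 0 0 0 0"

```text
time: 37.52
tool_pos: [0.6182, 0.0736, 0.1437]
ee_rot: [3.14, -0.0, 1.508]
wrist_force: [-0.1, 0.8, 0.3]
width: 0.0514
finger_force: 0.0
```

```bash
python3 - <<'E'
from h import *
w=snap('wrist','w8');wprobe(w);goto([.6173,.0743,.0515],86.5)
E
```

```text
green 348 [0.6163 0.0733 0.0878] [0.6162 0.0728 0.0881]
turn units [ 0.03 -0.   -0.01]  then shift units [ 0.01 -0.03  2.32] | tcp [0.6186 0.0737 0.1445] yaw 86.43 t 37.58
```

Request:
drive_tool --pt "0 -0.04 0.8 0 0 0" --pt "0 0 0.8 0 0 0" --pt "0 0 0.7 0 0 0" --pt "0 0 0 0 0 0" --pt "0 0 0 0 0 0"

```text
time: 38.2
tool_pos: [0.6175, 0.0745, 0.0529]
ee_rot: [3.138, -0.0, 1.51]
wrist_force: [1.0, 0.4, 0.2]
width: 0.0516
finger_force: 0.0
```

Request:
drive_tool --pt "0 0 0 0 0 0" --pt "0 0 0 0 0 0" --pt "0 0 0 0 0 0" --pt "0 0 0 0 0 0" --pt "0 0 0 0 0 0" --pt "0 0 0 0 0 0" --gripper 1

```text
time: 38.95
tool_pos: [0.616, 0.0747, 0.0506]
ee_rot: [3.141, -0.0, 1.51]
wrist_force: [-0.8, -0.6, 0.8]
width: 0.0174
finger_force: 30.0
```

Request:
drive_tool --pt "0 0 -0.5 0 0 0" --pt "0 0 -1 0 0 0" --pt "0 0 -1 0 0 0" --pt "0 0 -0.8 0 0 1" --pt "0 0 -0.9 0 0 1" --pt "0 0 0 0 0 1" --pt "0 0 0 0 0 1" --pt "0 0 0 0 0 0.47" --pt "0 0 0 0 0 0"

```text
time: 40.08
tool_pos: [0.6158, 0.0746, 0.2194]
ee_rot: [3.141, -0.001, 1.063]
wrist_force: [-0.7, 0.2, -0.1]
width: 0.0174
finger_force: 30.0
```

```bash
python3 - <<'E'
from h import *
goto([.5248,-.2382,.2],60.8)
E
```

```text
turn units [ 0.01 -0.01  0.02]  then shift units [-7.94  1.83  0.49] | tcp [0.6158 0.0746 0.2194] yaw 60.93 t 40.08
```

Request:
drive_tool --pt "-0.99 0.23 0 0 0 0.02" --pt "-0.99 0.23 0 0 0 0" --pt "-0.99 0.23 0 0 0 0" --pt "-0.99 0.23 0 0 0 0" --pt "-0.99 0.23 0 0 0 0" --pt "-0.99 0.23 0 0 0 0" --pt "-0.99 0.23 0 0 0 0" --pt "-0.99 0.23 0 0 0 0" --pt "0 0 0.5 0 0 0" --pt "0 0 0 0 0 0" --pt "0 0 0 0 0 0"

```text
time: 41.45
tool_pos: [0.5258, -0.2375, 0.1991]
ee_rot: [3.141, -0.0, 1.062]
wrist_force: [0.8, -0.7, -1.1]
width: 0.0174
finger_force: 30.0
```

```bash
python3 - <<'E'
from h import *
w=snap('wrist','w9');held(w,'green');goto([.5248,-.2382,.105],60.8);rings(w)
E
```

```text
held 877 [-0.0014 -0.0008  0.0371] [-0.0014 -0.0003  0.0368]
turn units [ 0.01 -0.    0.01]  then shift units [-0.03 -0.02  2.36] | tcp [ 0.526  -0.2374  0.1994] yaw 60.84 t 41.5
red [330 262   9  23 139] [335.1 270.7] [ 0.5265 -0.3439  0.045 ] [ 0.5287 -0.342   0.045 ]
yellow [532 119  28  45 989] [547.7 142.3] [ 0.7666 -0.3171  0.045 ] [ 0.7681 -0.3194  0.045 ]
yellow [270 219  32  25 415] [285.4 226.6] [ 0.504  -0.2762  0.045 ] [ 0.5063 -0.2719  0.045 ]
yellow [319 222  22  24 495] [329.6 232.9] [ 0.543 -0.301  0.045] [ 0.5434 -0.3006  0.045 ]
green [270 176  31  31 735] [285.1 191.2] [ 0.5245 -0.2383  0.045 ] [ 0.5245 -0.2385  0.045 ]
green [320 179  22  25 514] [330.5 191.1] [ 0.5648 -0.2608  0.045 ] [ 0.5647 -0.2609  0.045 ]
blue [269 130  33  33 635] [284.7 142.4] [ 0.5465 -0.1989  0.045 ] [ 0.5479 -0.1957  0.045 ]
blue [321 133  24  27 597] [332. 146.] [ 0.587  -0.2215  0.045 ] [ 0.5865 -0.2213  0.045 ]
tcp [ 0.52597224 -0.23744426  0.19938778] [ 3.14013667e+00 -1.62225942e-04  1.06192675e+00]
```

Request:
drive_tool --pt "0 0 0.9 0 0 0" --pt "0 0 0.9 0 0 0" --pt "0 0 0.5 0 0 0" --pt "0 0 0 0 0 0" --pt "0 0 0.2 0 0 0" --pt "0 0 0.2 0 0 0" --pt "0 0 0.15 0 0 0" --pt "0 0 0 0 0 0"

```text
time: 42.5
tool_pos: [0.5252, -0.2376, 0.0837]
ee_rot: [-3.141, -0.0, 1.061]
wrist_force: [-0.7, 0.3, -0.7]
width: 0.0175
finger_force: 30.0
```

Request:
drive_tool --pt "0 0 0.15 0 0 0" --pt "0 0 0.15 0 0 0" --pt "0 0 0 0 0 0"

```text
time: 42.88
tool_pos: [0.5251, -0.2376, 0.0714]
ee_rot: [-3.14, -0.0, 1.061]
wrist_force: [0.0, 0.4, -0.5]
width: 0.0173
finger_force: 30.0
```

Request:
drive_tool --pt "0 0 0.15 0 0 0" --pt "0 0 0.12 0 0 0" --pt "0 0 0.08 0 0 0" --pt "0 0 0.04 0 0 0" --pt "0 0 0 0 0 0"

```text
time: 43.5
tool_pos: [0.5253, -0.2377, 0.0585]
ee_rot: [-3.141, 0.0, 1.061]
wrist_force: [-2.9, 1.8, 7.0]
width: 0.0178
finger_force: 30.0
```

Request:
drive_tool --pt "0 0 -0.04 0 0 0" --pt "0 0 0 0 0 0" --pt "0 0 0 0 0 0" --pt "0 0 0 0 0 0" --pt "0 0 -0.8 0 0 0" --pt "0 0 -1 0 0 0" --pt "0 0 -1 0 0 0" --pt "0 0 -1 0 0 0" --pt "0.5 0 0 0 0 0" --pt "0 0 0 0 0 0" --pt "0 0 0 0 0 0" --gripper 0.45

```text
time: 44.88
tool_pos: [0.5344, -0.2197, 0.2078]
ee_rot: [-3.137, 0.0, 1.061]
wrist_force: [-0.5, -0.9, -0.3]
width: 0.0521
finger_force: 0.0
```

```bash
python3 - <<'E'
from h import *
w=snap('wrist','w10');t=snap('top','t10');s=snap('scene','s10')
for n,c in(('w',w),('t',t),('s',s)):
    P=cloud(c);M=masks(c['image'])
    for k,a in(('red',(.481,-.317)),('blue',(.5465,-.199)),('green',(.5246,-.2383))):
        m=M[k]&(abs(P[...,0]-a[0])<.025)&(abs(P[...,1]-a[1])<.025)&(P[...,2]>.09)
        if m.any(): print(n,k,m.sum(),P[m].mean(0).round(4),P[m][:,2].max())
    m=M['red']&(abs(P[...,0]-.575)<.05)&(abs(P[...,1]+.133)<.04)&(P[...,2]>.07)
    if m.any(): print(n,'ball',m.sum(),P[m].mean(0).round(4),P[m].min(0),P[m].max(0))
goto([.5806,-.138,.2],60.8)
cv2.imwrite('pics/c6.png',np.hstack([w['image'],cv2.resize(s['image'][190:290,130:270],(240,420))]))
E
```

```text
w red 260 [ 0.4805 -0.3169  0.0959] 0.097889827046373
w blue 326 [ 0.546  -0.1995  0.0958] 0.09741575557202453
w green 255 [ 0.5238 -0.2382  0.0959] 0.09828168034125223
w ball 995 [ 0.5705 -0.1333  0.1331] [ 0.55773083 -0.15214143  0.0704194 ] [ 0.58467734 -0.12019302  0.38790248]
t red 26 [ 0.4806 -0.3162  0.0933] 0.09679587100491416
t blue 31 [ 0.5469 -0.1984  0.0942] 0.09771302195928255
t ball 57 [ 0.5696 -0.1303  0.1268] [ 0.55967995 -0.14085948  0.11958359] [ 0.58039337 -0.11945672  0.13226701]
s red 30 [ 0.4823 -0.3153  0.0937] 0.09720511740331672
s blue 29 [ 0.5482 -0.1984  0.0933] 0.0966891952493224
s green 23 [ 0.5266 -0.2364  0.0938] 0.09587345149545812
s ball 62 [ 0.577  -0.1309  0.1234] [ 0.56882529 -0.14130969  0.10642338] [ 0.58288857 -0.11896495  0.13234759]
turn units [-0.03  0.   -0.01]  then shift units [2.36 0.   0.22] | tcp [ 0.5346 -0.2203  0.2086] yaw 60.77 t 45.02
```

View pics/c6.png

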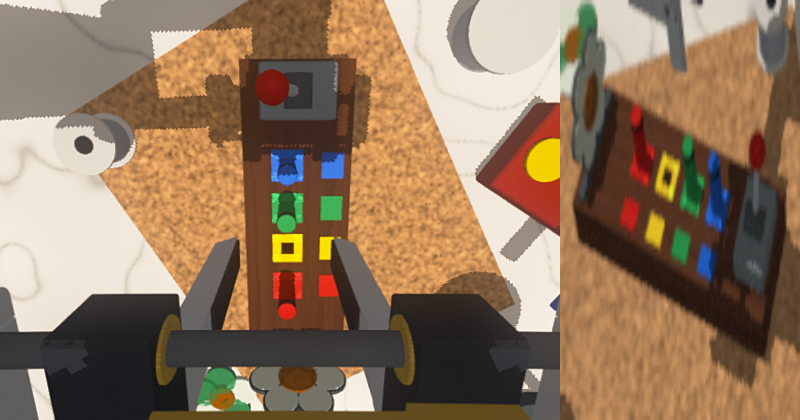

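All three probes are home, with tops at 0.096 m in the red, green and blue terminals. The switch ball is at (272,88) in the picture, leaning to the left, lamp -x. I'll shut the gripper and come round to that side.

```bash
python3 - <<'E'
from h import *
goto([.523,-.104,.107],60.8)
E
```

```text
turn units [-0.03  0.   -0.01]  then shift units [ 2.4  -1.67  2.54] | tcp [ 0.5346 -0.2203  0.2086] yaw 60.77 t 45.02
```

Request:
drive_tool --pt "0 -0.83 0 0 0 0" --pt "0 -0.84 0 0 0 0" --pt "0.8 0 0 0 0 0" --pt "0.8 0 0 0 0 0" --pt "0.8 0 0 0 0 0" --pt "0 0 0.85 0 0 0" --pt "0 0 0.85 0 0 0" --pt "0 0 0.84 0 0 0" --pt "0 0 0 0 0 0" --pt "0 0 0 0 0 0" --gripper 1

```text
time: 46.28
tool_pos: [0.5244, -0.1043, 0.1098]
ee_rot: [3.14, -0.0, 1.06]
wrist_force: [1.0, -0.1, 0.4]
width: 0.0004
finger_force: 0.0
```

Request:
drive_tool --pt "0 0.4 0 0 0 0" --pt "0 0.3 0 0 0 0" --pt "0 0.3 0 0 0 0" --pt "0 0.3 0 0 0 0" --pt "0 0.2 0 0 0 0" --pt "0 0 0 0 0 0"

```text
time: 47.02
tool_pos: [0.5769, -0.1337, 0.1082]
ee_rot: [3.141, 0.0, 1.061]
wrist_force: [0.2, -0.2, 0.7]
width: 0.0003
finger_force: 0.0
```

Request:
drive_tool --pt "0 0.2 0 0 0 0" --pt "0 0.2 0 0 0 0" --pt "0 0.15 0 0 0 0" --pt "0 0 0 0 0 0"

```text
time: 47.52
tool_pos: [0.5925, -0.1424, 0.1081]
ee_rot: [-3.132, 0.001, 1.061]
wrist_force: [-8.7, 4.0, 2.9]
width: 0.0002
finger_force: 5.0
```

```bash
python3 - <<'E'
from h import *
w=snap('wrist','w11');t=snap('top','t11');s=snap('scene','s11')
print(get_obs()['tool_pos'])
for n,c in(('w',w),('t',t),('s',s)):
    P=cloud(c);M=masks(c['image'])
    m=M['red']&(abs(P[...,0]-.59)<.06)&(abs(P[...,1]+.14)<.05)&(P[...,2]>.09)&(P[...,2]<.14)
    if m.any(): print(n,'ball',m.sum(),np.median(P[m],0).round(4),P[m].min(0),P[m].max(0))
E
```

```text
[ 0.59247768 -0.14236823  0.10809718]
w ball 1591 [ 0.614  -0.1513  0.1257] [ 0.60112519 -0.16603548  0.11432953] [ 0.62503327 -0.1419579   0.13014255]
s ball 49 [ 0.6199 -0.1545  0.1191] [ 0.6121182  -0.16526937  0.10867965] [ 0.62521353 -0.14141148  0.12635063]
```

Request:
drive_tool --pt "0 0.06 0 0 0 0" --pt "0 0.06 0 0 0 0" --pt "0 0 0 0 0 0" --pt "0 0 0 0 0 0"

```text
time: 48.18
tool_pos: [0.5928, -0.1425, 0.1081]
ee_rot: [-3.123, 0.001, 1.062]
wrist_force: [-17.8, 7.9, 8.6]
width: 0.0002
finger_force: 10.5
```

The lever is on its stop: the force doubles with no movement. I'll back off, lift clear, and check everything.

Request:
drive_tool --pt "0 -0.4 0 0 0 0" --pt "0 -0.8 0 0 0 0" --pt "0 0 -1 0 0 0" --pt "0 0 -1 0 0 0" --pt "0 0 -1 0 0 0" --pt "0 -0.9 0 0 0 0" --pt "0 -0.9 0 0 0 0" --pt "0 -0.9 0 0 0 0" --pt "0 -0.9 0 0 0 0" --pt "0 0 0 0 0 0" --pt "0 0 0 0 0 0"

```text
time: 49.55
tool_pos: [0.4329, -0.053, 0.2292]
ee_rot: [3.139, -0.0, 1.061]
wrist_force: [0.4, -0.1, 0.5]
width: 0.0006
finger_force: 0.0
```

```bash
python3 - <<'E'
from h import *
t=snap('top','t12');s=snap('scene','s12')
print(get_obs()['tool_pos'],get_obs()['wrist_force'])
for n,c in(('t',t),('s',s)):
    P=cloud(c);M=masks(c['image'])
    for k,a in(('red',(.481,-.317)),('blue',(.5465,-.199)),('green',(.5246,-.2383))):
        m=M[k]&(abs(P[...,0]-a[0])<.025)&(abs(P[...,1]-a[1])<.025)&(P[...,2]>.09)
        if m.any(): print(n,k,m.sum(),P[m].mean(0).round(4),P[m][:,2].max())
    m=M['red']&(abs(P[...,0]-.59)<.06)&(abs(P[...,1]+.14)<.05)&(P[...,2]>.09)&(P[...,2]<.14)
    if m.any(): print(n,'ball',m.sum(),np.median(P[m],0).round(4))
    x,y,z=P[...,0],P[...,1],P[...,2]
    m=(x>.3)&(x<.58)&(y>.27)&(y<.47)&(z>.085)&(z<.105);print('handle',P[m].mean(0),m.sum())
cv2.imwrite('pics/c7.png',np.hstack([t['image'][30:330,:400],s['image'][100:400,100:500]]))
E
```

```text
[ 0.43291572 -0.0531587   0.22868079] [ 0.4084487   0.34839888 -0.72740419]
t red 27 [ 0.4804 -0.3155  0.0934] 0.0980094121235826
t blue 35 [ 0.5465 -0.1974  0.0937] 0.09727561664706497
t green 22 [ 0.5245 -0.236   0.0934] 0.0974801306946691
t ball 69 [ 0.6113 -0.1527  0.1232]
handle [0.38933009 0.36678329 0.09271493] 74
s red 29 [ 0.482  -0.315   0.0935] 0.09705354624466245
s blue 27 [ 0.5473 -0.1978  0.0931] 0.09692577938850211
s green 22 [ 0.5262 -0.2369  0.0935] 0.09745267844517513
s ball 72 [ 0.6176 -0.1543  0.1212]
handle [0.38999311 0.36627425 0.09169882] 50
```

View pics/c7.png

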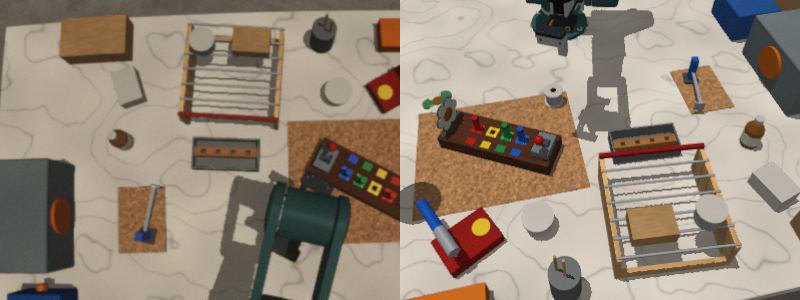

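The final picture shows the tray empty and clear of the shelf. The hook is upright on its mat, the three probes are home, and the switch is over to its stop. The bystanders have not moved. I'll hand in.

```bash
python3 -c "
from bench import close_job
print(close_job())"
```

```text
the job is handed in; nothing more can be done
None
```

I handed the job in at about 50 s, with no verdict returned: the tray is drawn clear of the shelf, the hook stands upright on its mat, the red, green and blue probes are home (no yellow probe was present), and the switch is thrown to its stop.

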